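# Slide the low griddle pan under the worktop riser

### The arm

A 6-joint arm with a two-finger parallel gripper is mounted at the origin on the work surface; the furniture and walls round the work are solid. World frame = base frame: x ahead of the robot, y to its left, z up, the work surface at z = 0. Lengths are in m, angles in rad, forces in N, time in s.
With the tool pointing down it reaches from about 0.25 to 0.775 m from the base axis. Payload 4 kg.
Tool frame: the origin (TCP) lies at the very end of the fingers, on their centre line; the grasp point (between the pads) lies 19 mm behind it; z points along the fingers, y is the line along which they close (so a half turn about z gives the same grasp; the last joint's range is limited). The gripper opens to 94 mm and grips with 3 to 60 N. Pads are 16 mm wide; open, the fingers measure 119 mm over their backs; the gripper's body (75 mm by 177 mm) begins 78 mm behind the grasp point.
Start: joints at [1.088, 0.087, 1.371, -0, 1.684, -0.103], TCP at [0.204, 0.511, 0.206] pointing down, gripper open.
Joint ranges: [-3.1, 3.1], [-0.76, 2.03], [0.27, 2.55], [-1.08, 4.22], [0.17, 2.65], [-2.57, 2.57]. Speed limits (rad/s): [2.79, 2.79, 3.14, 3.14, 3.14, 3.14].

### API

Orientations are given as [roll, pitch, yaw] about the fixed x, y, z axes, in that order (R = Rz(yaw) Ry(pitch) Rx(roll)).
In Python, from bench import robot, vision gives the robot as it stands.
- The arm moves only by the shell command python3 -m crank 'ROWS'. ROWS is JSON, a list of rows, each a list of 3 entries, a list of its own where there are three numbers: the closure, from 0 (fully open) to 1 (shut), then the shift along the tool's x, y, z in m, then the turn, a rotation vector about the tool's x, y, z in degrees. A call has 1 to 8 rows; each row shifts and turns the commanded pose from where the row before left it, along the tool's axes as they then stand; what a row does not reach is not made up. A row lasts 1/10 s, in which the tool goes at most 50 mm and 8.59 degrees, less where a joint would pass 70% of its speed; a pose out of reach is approached as far as the arm can. A call with a gripper value outside its range is refused whole. The fingers move at their own pace and stop on an object; the grip force is fixed at half the most. Time passes only in rows, so rows that do not move let the fingers close. It gives the time, the measured TCP pose, the force, the opening and the grip force at its end, in the units of the state.
- robot.get_obs(): the state, without advancing time (a new reading comes with each control period).
- vision.snapshot(name): name is "side" or "top" or "wrist"; returns a dict with "color" (420x560x3 uint8, red, green, blue), "z_map" (420x560 float32, m along the optical axis (not along the pixel's ray), 0 where there is no reading), "fx", "fy", "cx", "cy" (pixels), "dist" ([k1, k2, p1, p2, k3] as OpenCV has them; the pictures are not rectified), "R" (3x3) and "t" (3): a world point X has camera coordinates R X + t. Camera axes: x right, y down, z forward; pixel columns grow to the right and rows downward; lengths in m; the calibration is good to about 2 mm. A picture is of the moment at which its call begins.
- robot.close_job(): hands the job in; it is judged then, once.
The state is a dict: "time": time; "joint_positions": joint angles; "qvel": joint speeds; "joint_torque": joint torques, N m; "tool_pos": TCP position; "ee_rot": TCP orientation; "wrist_force": force on the tool from outside, world axes, zero at the start; "wrist_torque": the same for the moment, N m; "width": finger opening in m; "finger_force": force on a finger pad.
Only numpy, scipy, OpenCV 4.12 (cv2) and the standard library are available. Lean on these libraries where they do the work, as an engineer would, in place of code of your own. Each camera call takes 0.05 s, during which the arm holds its last target. There are 200 camera calls.

### The job

Put the low square griddle pan away under the wooden riser shelf: slide it along the worktop without lifting it, straight in and midway between the legs, until the front wall of the pan is flush with the front edge of the shelf and only its handle sticks out. Do not touch the riser with anything, leave the deep blue pan and the other things where they stand, and let go of the pan.

Things in the scene. Friction and masses are not known exactly. Their poses are not given: they have to be found in the camera images.
- low_pan_grip (a point): Point to hold the low griddle pan (loose, about 0.3 kg): centre of its pale wooden handle's section, 29 mm above the worktop, 80 mm in front (-x) of the pan's front wall. The handle is level, 125 mm long from that wall, 16 mm wide (y), 18 mm tall (20 to 38 mm above the worktop). +x runs along the handle to the pan, z up.
- low_pan_front (a point): Middle of the outer face of the low pan's front wall (which carries the handle), 16 mm above the worktop; axes as low_pan_grip. The pan, a dark grey open square tray 32 mm tall standing flat on the worktop, reaches from here 110 mm along +x and 50 mm to each side in y.
- riser_front (a point): Middle of the lower front edge of the board of the fixed wooden riser, 70 mm above the worktop. +x points level into the space under it, z up. Board 150 mm deep, 240 wide, underside at 70, top at 88 mm; legs at both sides with 210 mm free between them, starting 8 mm behind the front edge. Spice jars and a ramekin stand at the back of the board.
- deep_pan: A deep blue pan that does not fit and is left alone: 110 x 100 mm, 80 mm tall, black handle 125 mm long towards its -x, 45 mm above the worktop. Origin at the centre of the pan's underside. It and the low pan stand either side of the way into the riser and may have swapped places.

How it is judged:
At the end, for the whole second after the job is handed in: The low pan stands flat on the worktop under the riser, its front wall flush with the riser's front edge within 15 mm, centred between the legs within 20 mm, straight within 10 degrees, released (x of low_pan_front in the frame of riser_front between -0.015 and 0.015 m and y of low_pan_front in the frame of riser_front between -0.02 and 0.02 m and angle between the x axis of low_pan_grip and the x axis of riser_front, either way round below 0.18 rad and angle between low_pan_grip's own z axis and vertical below 0.08 rad and height (world z) of low_pan_front below 0.021 m); the robot touches nothing.
It fails at once if the riser (or what stands on it) is touched by the pan, the robot or anything else with more than 2 N (contact force between riser and anything else above 2 N).
It fails at once if the low pan is lifted more than 20 mm off the worktop (height (world z) of low_pan_front above 0.036 m).
It fails at once if the deep pan is moved by more than 15 mm (distance of deep_pan from where it was at the start of the episode above 0.015 m).
It fails at once if the egg box, the lemon or the white cup is moved by more than 20 mm (distance of any of egg_box, lemon_a, small_cup from where it was at the start of the episode above 0.02 m).
It also fails if it takes over 46 s, if anything falls off the work surface, if the arm or the gripper's body presses on something with over 40 N, if the wrist force passes 120 N, or if a joint passes its speed limit or range.

## Working session

There is one attempt and no reset: what is moved stays moved. The work goes in short steps, Python scripts to look and compute and a shell command to move; the robot and the scene stay as the last step left them, time stands still between calls to the robot, and variables do not carry over. Pictures are saved under pics/ and viewed, at most 10 in all, crops included, and the job is handed in when it is done.

```bash
mkdir -p pics; cat > h.py <<'E'
import numpy as np, cv2
from bench import robot, vision
def snap(n,f=None):
    s=vision.snapshot(n)
    if f: cv2.imwrite('pics/'+f,s['color'][:,:,::-1])
    return s
def cast(s,px,z):
    K=np.array([[s['fx'],0,s['cx']],[0,s['fy'],s['cy']],[0,0,1.]])
    p=cv2.undistortPoints(np.array(px,float).reshape(-1,1,2),K,np.array(s['dist'],float)).reshape(-1,2)
    R=np.array(s['R']);t=np.array(s['t']);c=-R.T@t
    d=np.c_[p,np.ones(len(p))]@R
    return c+d*((z-c[2])/d[:,2])[:,None]
def cloud(s):
    h,w=s['z_map'].shape;u,v=np.meshgrid(np.arange(w),np.arange(h))
    K=np.array([[s['fx'],0,s['cx']],[0,s['fy'],s['cy']],[0,0,1.]])
    p=cv2.undistortPoints(np.c_[u.ravel(),v.ravel()].astype(float).reshape(-1,1,2),K,np.array(s['dist'],float)).reshape(-1,2)
    z=s['z_map'].ravel()[:,None]
    X=(np.c_[p,np.ones(len(p))]*z-np.array(s['t']))@np.array(s['R'])
    X[z[:,0]==0]=np.nan
    return X.reshape(h,w,3)
E
python3 - <<'E'
from h import *
a=snap('top','top1.png');b=snap('side','side1.png')
o=robot.get_obs();print(o['time'],o['tool_pos'],o['ee_rot'],o['width'])
E
```

```text
0.1 [0.20366751 0.51038984 0.20442513] [-3.13963644e+00 -2.03813005e-04  2.76183172e+00] 0.09382861815520924
```

View pics/top1.png

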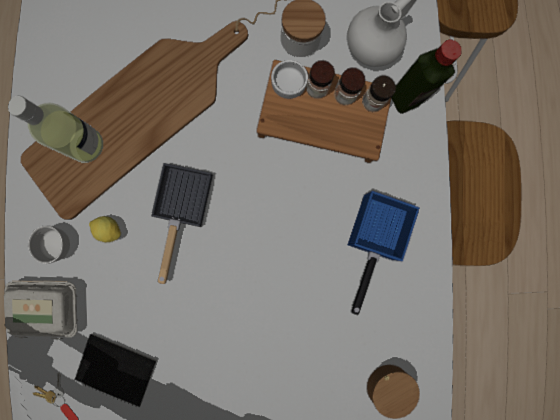

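View pics/side1.png

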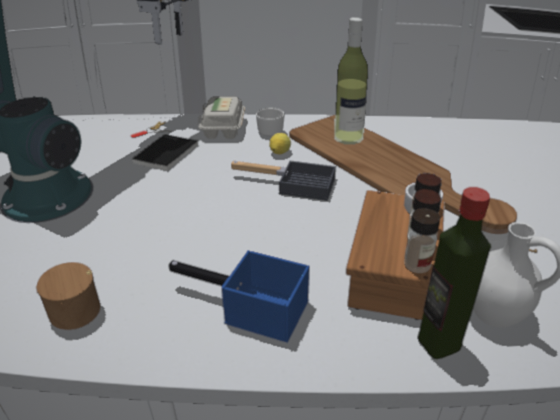

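The top view shows the low pan at about (183,195), with its handle end at (163,280). The riser's front edge runs (258,135)–(378,160) and the deep blue pan is at (383,225). Next I'll measure these.

```bash
cat >> h.py <<'E'
def comp(m,pt=None):
    n,l,st,c=cv2.connectedComponentsWithStats(m.astype(np.uint8))
    i=1+np.argmax(st[1:,4]);return l==i
def rectxy(P): # world pts -> min rect
    r=cv2.minAreaRect((P[:,:2]*1000).astype(np.float32)); return cv2.boxPoints(r)
E
python3 - <<'E'
from h import *
np.set_printoptions(precision=4,suppress=True)
s=snap('top');X=cloud(s);c=s['color'].astype(int)
h=cv2.cvtColor(s['color'],cv2.COLOR_RGB2HSV)
def pts(m,z):
    v,u=np.nonzero(m);return cast(s,np.c_[u,v],z)
# riser board top by depth
m=(abs(X[...,2]-.088)<.006);m[:, :250]=0;m[:,395:]=0;m[170:]=0
m=comp(cv2.erode(m.astype(np.uint8),np.ones((2,2))));print('riser',m.sum());print(rectxy(pts(m,.088)))
print('riser z',np.nanmedian(X[...,2][m]))
roi=np.zeros(m.shape,bool);roi[155:235,140:225]=1
g=comp(roi&(c.max(2)<110));print('pan',g.sum());print(rectxy(pts(g,.032)))
roi=np.zeros(m.shape,bool);roi[215:290,150:190]=1
w=comp(roi&(h[...,1]>70)&(h[...,2]>90));print('handle',w.sum());print(rectxy(pts(w,.038)))
roi=np.zeros(m.shape,bool);roi[180:320,330:430]=1
b=comp(roi&(h[...,1]>120)&(h[...,2]>40)&(abs(h[...,0]-112)<15));print('blue',b.sum());print(rectxy(pts(b,.08)))
for p in [(105,230),(48,243),(115,370),(40,305),(163,280),(360,308)]:print(p,X[p[1],p[0]])
E
```

```text
riser 5959
[[ 648.5055 -327.9777]
 [ 792.1283 -362.5926]
 [ 847.9052 -131.1655]
 [ 704.2823  -96.5506]]
riser z 0.0884364705354045
pan 3118
[[505.5775  14.3963]
 [638.8063 -15.8693]
 [662.911   90.2393]
 [529.6823 120.5049]]
handle 398
[[420.0663  86.7407]
 [532.1405  60.9257]
 [535.4299  75.2063]
 [423.3557 101.0213]]Traceback (most recent call last):
  File "<stdin>", line 16, in <module>
  File "h.py", line 23, in comp
    i=1+np.argmax(st[1:,4]);return l==i
        ~~~~~~~~~^^^^^^^^^^
    return _wrapfunc(a, 'argmax', axis=axis, out=out, **kwds)
    return bound(*args, **kwds)
ValueError: attempt to get argmax of an empty sequence
```

```bash
python3 - <<'E'
from h import *
np.set_printoptions(precision=4,suppress=True)
s=snap('top');X=cloud(s);c=s['color'].astype(int)
roi=np.zeros(X.shape[:2],bool);roi[180:320,330:430]=1
b=comp(roi&(c[...,2]>c[...,0]+25));v,u=np.nonzero(b)
print('blue',b.sum());print(rectxy(cast(s,np.c_[u,v],.08)))
for p in [(105,230),(48,243),(115,370),(40,305),(360,308)]:print(p,X[p[1],p[0]])
E
python3 -m crank '[[0,[0,0,0],[0,0,-4.4]],[0,[0,0,0],[0,0,-4.4]],[0,[-0.03,-0.03,0],[0,0,0]],[0,[-0.03,-0.03,0],[0,0,0]],[0,[-0.03,-0.03,0],[0,0,0]],[0,[-0.03,-0.03,0],[0,0,0]],[0,[-0.03,-0.03,0],[0,0,0]],[0,[-0.03,-0.03,0],[0,0,0]]]'
```

```text
blue 3317
[[ 454.3928 -368.9496]
 [ 561.2896 -407.5868]
 [ 598.8234 -303.7427]
 [ 491.9266 -265.1055]]
(105, 230) [0.526  0.2027 0.0481]
(48, 243) [0.5012 0.3409 0.0067]
(115, 370) [0.2415 0.1981 0.0127]
(40, 305) [0.3803 0.3281 0.0753]
(360, 308) [ 0.3689 -0.2928  0.0532]
time: 1.0
tool_pos: [0.3394, 0.2935, 0.2054]
ee_rot: [3.141, 0.0, 2.916]
wrist_force: [0.7, 1.0, 0.2]
width: 0.0942
finger_force: 0.0
```

```bash
python3 -m crank '[[0,[-0.0283,-0.0296,0],[0,0,0]],[0,[-0.0283,-0.0296,0],[0,0,0]],[0,[-0.0283,-0.0296,0],[0,0,0]],[0,[-0.0283,-0.0296,0.02],[0,0,0]],[0,[-0.0283,-0.0296,0.02],[0,0,0]],[0,[-0.0283,-0.0296,0.02],[0,0,0]],[0,[0,0,0],[0,0,0]],[0,[0,0,0],[0,0,0]]]'
python3 - <<'E'
from h import *
s=snap('wrist','w1.png');print(robot.get_obs()['tool_pos'],s['t'])
E
```

```text
time: 1.8
tool_pos: [0.4642, 0.0834, 0.1447]
ee_rot: [3.142, -0.002, 2.913]
wrist_force: [-0.1, 0.7, 0.2]
width: 0.094
finger_force: 0.0
[0.46441464 0.08417423 0.14555018] [-0.18487692 -0.43080691  0.2333894 ]
```

View pics/w1.png

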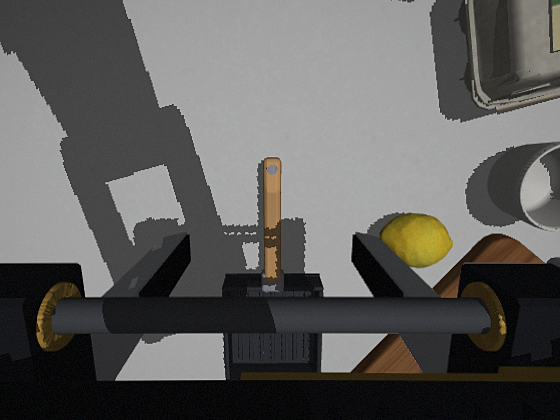

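The wrist view shows the handle midway between the fingers, from its tip at (272,158) to the pan rim near (272,277). I'll localise it from this view.

```bash
python3 - <<'E'
from h import *
np.set_printoptions(precision=4,suppress=True)
s=snap('wrist');c=cv2.cvtColor(s['color'],cv2.COLOR_RGB2HSV)
roi=np.zeros(c.shape[:2],bool);roi[150:278,245:300]=1
w=comp(roi&(c[...,1]>70)&(c[...,2]>70));v,u=np.nonzero(w)
P=cast(s,np.c_[u,v],.038);print(rectxy(P),np.median(P,0))
E=cast(s,[[223,275],[321,275]],.032);print(E,E.mean(0))
E
```

```text
[[418.8159  86.1573]
 [486.2025  70.182 ]
 [489.5646  84.3637]
 [422.1779 100.3389]] [0.453  0.0852 0.038 ]
[[0.5206 0.0221 0.032 ]
 [0.542  0.1145 0.032 ]] [0.5313 0.0683 0.032 ]
```

```bash
python3 -m crank '[[0.4,[0,-0.001,0.02],[0,0,0]],[0.4,[0,0,0.025],[0,0,0]],[0.4,[0,0,0.025],[0,0,0]],[0.4,[0,0,0.025],[0,0,0]],[0.4,[0,0,0.02],[0,0,0]],[0.4,[0,0,0.015],[0,0,0]],[0.4,[0,0,0.004],[0,0,0]],[0.4,[0,0,0],[0,0,0]]]'
python3 -m crank '[[1,[0,0,0],[0,0,0]],[1,[0,0,0],[0,0,0]],[1,[0,0,0],[0,0,0]],[1,[0,0,0],[0,0,0]],[1,[0,0,0],[0,0,0]],[1,[0,0,0],[0,0,0]],[1,[0,0,0],[0,0,0]],[1,[0,0,0],[0,0,0]]]'
```

```text
time: 2.7
tool_pos: [0.4642, 0.0839, 0.0119]
ee_rot: [3.141, 0.0, 2.917]
wrist_force: [-0.4, 0.3, 0.3]
width: 0.0567
finger_force: 0.0
time: 3.5
tool_pos: [0.4646, 0.0831, 0.0117]
ee_rot: [3.141, 0.0, 2.916]
wrist_force: [0.6, 0.5, 1.3]
width: 0.0156
finger_force: 30.0
```

```bash
python3 -m crank '[[1,[0,-0.005,0],[0,0,0]],[1,[0,-0.012,0],[0,0,0]],[1,[0,-0.018,0],[0,0,0]],[1,[0,-0.018,0],[0,0,0]],[1,[0,-0.018,0],[0,0,0]],[1,[0,-0.018,0],[0,0,0]],[1,[0,-0.018,0],[0,0,0]],[1,[0,-0.018,0],[0,0,0]]]'
python3 -m crank '[[1,[0,-0.018,0],[0,0,0]],[1,[0,-0.018,0],[0,0,0]],[1,[0,-0.018,0],[0,0,0]],[1,[0,-0.018,0],[0,0,0]],[1,[0,-0.018,0],[0,0,0]],[1,[0,-0.012,0],[0,0,0]],[1,[0,-0.005,0],[0,0,0]],[1,[0,0,0],[0,0,0]]]'
python3 - <<'E'
from h import *
snap('top','t2.png');print(robot.get_obs()['tool_pos'])
E
```

```text
time: 4.3
tool_pos: [0.4358, -0.04, 0.0116]
ee_rot: [3.141, 0.0, 2.915]
wrist_force: [0.6, 2.6, 1.1]
width: 0.0159
finger_force: 30.0
time: 5.1
tool_pos: [0.4118, -0.1441, 0.0115]
ee_rot: [-3.141, -0.0, 2.914]
wrist_force: [0.3, 0.6, 2.2]
width: 0.0157
finger_force: 30.0
[ 0.41187696 -0.14394196  0.01153241]
```

View pics/t2.png

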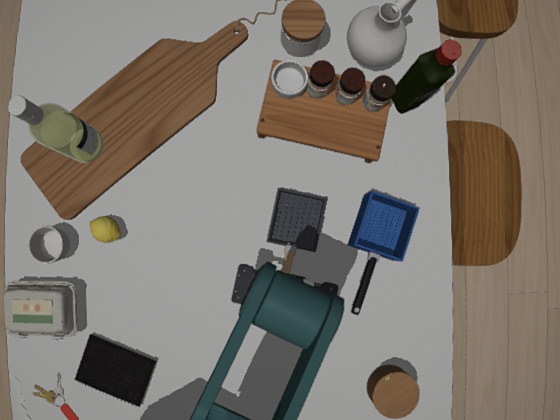

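The pan, still held, now sits in front of the riser at about (298,218), 40 px clear of the blue pan. I'll measure it relative to the riser in this same view.

```bash
python3 - <<'E'
from h import *
np.set_printoptions(precision=4,suppress=True)
s=snap('top');c=s['color'].astype(int);X=cloud(s)
m=(abs(X[...,2]-.088)<.006);m[:, :250]=0;m[:,395:]=0;m[170:]=0
m=comp(cv2.erode(m.astype(np.uint8),np.ones((2,2))));v,u=np.nonzero(m)
B=rectxy(cast(s,np.c_[u+.5,v+.5],.088)) # erosion shift
print(B)
roi=np.zeros(m.shape,bool);roi[180:242,260:335]=1
g=comp(roi&(c.max(2)<85)&(c.max(2)-c.min(2)<25));v,u=np.nonzero(g);P=cast(s,np.c_[u,v],.032)
cv2.imwrite('pics/m.png',g*255)
# far edge line & side lines in pan frame
B=B[np.argsort(B[:,0])]
# riser axis
r=cv2.minAreaRect(B.astype(np.float32));a=np.arctan2(B[2:].mean(0)[1]-B[:2].mean(0)[1],B[2:].mean(0)[0]-B[:2].mean(0)[0])
f=np.array([*B[np.argsort(B@[np.cos(a),np.sin(a)])][:2].mean(0)])
for k in range(1):
  a=np.radians(-13.55);U=np.array([[np.cos(a),np.sin(a)],[-np.sin(a),np.cos(a)]])
  Bq=(B-f)@U.T;Q=(P[:,:2]*1000-f)@U.T
  print('front',f);print(Bq)
  for x0 in range(-200,-70,15):
    q=Q[(Q[:,0]>x0)&(Q[:,0]<x0+15)]
    if len(q)>20: print(x0,np.percentile(q[:,1],[1,99]))
  for y0 in range(-45,45,15):
    q=Q[(Q[:,1]>y0)&(Q[:,1]<y0+15)]
    if len(q)>20: print('y',y0,np.percentile(q[:,0],[1,99]))
t=robot.get_obs()['tool_pos'][:2]*1000;print('tcp',U@(t-f),robot.get_obs()['ee_rot'])
E
```

```text
[[ 647.4669 -328.7859]
 [ 791.0178 -363.6143]
 [ 847.1713 -132.1688]
 [ 703.6204  -97.3403]]
front [ 675.5436 -213.0631]
[[  -0.1821 -119.0799]
 [   0.1821  119.0799]
 [ 147.5333 -119.3059]
 [ 147.8975  118.854 ]]
-200 [24.5952 55.1346]
-185 [-38.1477  55.0051]
-170 [-43.0168  54.3843]
-155 [-42.2315  54.8996]
-140 [-42.2263  54.9879]
-125 [-41.6627  54.872 ]
-110 [-41.6652  55.535 ]
-95 [-40.982   55.0619]
y -45 [-171.3991  -83.0287]
y -30 [-174.6277  -83.0155]
y -15 [-178.0285  -82.8475]
y 0 [-181.4378  -83.6692]
y 15 [-184.8394  -83.3596]
y 30 [-188.2427  -83.9302]
tcp [-272.5037    5.5549] [-3.1399 -0.0005  2.9149][ WARN:0@0.617] global loadsave.cpp:1063 imwrite_ Unsupported depth image for selected encoder is fallbacked to CV_8U.
```

```bash
python3 -m crank '[[1,[0,-0.002,0],[0,0,0.6]],[1,[-0.006,-0.0025,0],[0,0,0]],[1,[-0.012,0,0],[0,0,0]],[1,[-0.018,0,0],[0,0,0]],[1,[-0.018,0,0],[0,0,0]],[1,[-0.018,0,0],[0,0,0]],[1,[-0.018,0,0],[0,0,0]],[1,[-0.018,0,0],[0,0,0]]]'
python3 -m crank '[[1,[-0.018,0,0],[0,0,0]],[1,[-0.018,0,0],[0,0,0]],[1,[-0.014,0,0],[0,0,0]],[1,[-0.012,0,0],[0,0,0]],[1,[-0.010,0,0],[0,0,0]],[1,[-0.007,0,0],[0,0,0]],[1,[-0.003,0,0],[0,0,0]],[1,[0,0,0],[0,0,0]]]'
python3 - <<'E'
from h import *
snap('side','s3.png');snap('top','t3.png')
o=robot.get_obs();a=np.radians(-13.55);U=np.array([[np.cos(a),np.sin(a)],[-np.sin(a),np.cos(a)]])
print(U@(o['tool_pos'][:2]*1000-[676.1,-211.3]),o['ee_rot'],o['wrist_force'])
E
```

```text
time: 6.0
tool_pos: [0.5163, -0.1729, 0.0113]
ee_rot: [-3.141, -0.003, 2.905]
wrist_force: [-4.3, 0.7, 4.8]
width: 0.0157
finger_force: 30.0
time: 6.8
tool_pos: [0.5966, -0.1922, 0.0113]
ee_rot: [-3.142, 0.001, 2.905]
wrist_force: [-0.9, 0.2, 2.5]
width: 0.0155
finger_force: 30.0
[-81.73412082  -0.08530119] [3.14157305e+00 1.81909086e-03 2.90493466e+00] [ 0.49674571 -0.51902725  2.52749166]
```

View pics/t3.png

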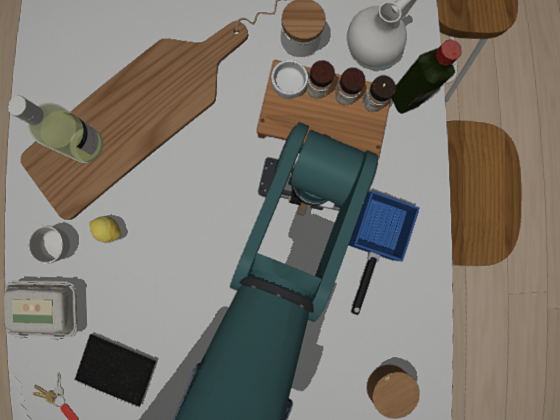

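View pics/s3.png

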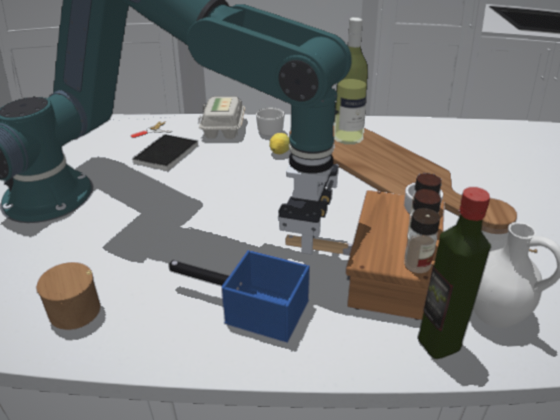

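The pan is under the riser, with only the handle showing (side view (285,238)–(350,248)). TCP is 82 mm in front of the edge and laterally centred. Next I'll release and rise.

```bash
python3 -m crank '[[0.45,[0,0,0],[0,0,0]],[0.45,[0,0,0],[0,0,0]],[0.45,[0,0,0],[0,0,0]],[0.45,[0,0,0],[0,0,0]],[0.45,[0,0,0],[0,0,0]],[0.45,[0,0,-0.01],[0,0,0]],[0.45,[0,0,-0.02],[0,0,0]],[0.45,[0,0,-0.02],[0,0,0]]]'
python3 -m crank '[[0.45,[0,0,-0.03],[0,0,0]],[0.45,[0,0,-0.03],[0,0,0]],[0.45,[0.01,0,-0.03],[0,0,0]],[0.45,[0.03,0,-0.03],[0,0,0]],[0.45,[0.04,0,-0.02],[0,0,0]],[0.45,[0.04,0,0],[0,0,0]],[0.45,[0.04,0,0],[0,0,0]],[0.45,[0.04,0,0],[0,0,0]]]'
python3 -m crank '[[0.45,[0.04,0,0],[0,0,0]],[0.45,[0.04,0,0],[0,0,0]],[0.45,[0.02,0,0],[0,0,0]],[0.45,[0,0,0],[0,0,0]]]'
python3 - <<'E'
from h import *
snap('top','t4.png')
E
```

```text
time: 7.7
tool_pos: [0.5958, -0.192, 0.0623]
ee_rot: [3.141, -0.001, 2.905]
wrist_force: [-0.1, -0.1, 0.1]
width: 0.052
finger_force: 0.0
time: 8.5
tool_pos: [0.4002, -0.1448, 0.2026]
ee_rot: [-3.141, 0.002, 2.905]
wrist_force: [0.0, 0.4, 0.6]
width: 0.0517
finger_force: 0.0
time: 8.9
tool_pos: [0.3031, -0.1215, 0.2028]
ee_rot: [-3.14, 0.004, 2.904]
wrist_force: [0.8, -0.2, -0.1]
width: 0.0512
finger_force: 0.0
```

View pics/t4.png

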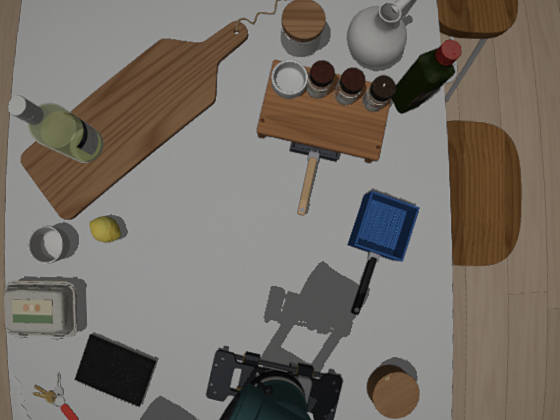

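The top view shows the handle from (314,155) to its tip at (303,212), and a sliver of the pan front at (315,152) just below the board edge. I'll check whether that sliver is only parallax.

```bash
python3 - <<'E'
from h import *
np.set_printoptions(precision=4,suppress=True)
s=snap('top');c=cv2.cvtColor(s['color'],cv2.COLOR_RGB2HSV)
a=np.radians(-13.55);U=np.array([[np.cos(a),np.sin(a)],[-np.sin(a),np.cos(a)]]);f=np.array([676.1,-211.3])
roi=np.zeros(c.shape[:2],bool);roi[163:220,290:325]=1
w=comp(roi&(c[...,1]>70)&(c[...,2]>90));v,u=np.nonzero(w)
print('handle',(rectxy(cast(s,np.c_[u,v],.038))-f)@U.T)
roi[:]=0;roi[138:170,280:350]=1
g=comp(roi&(c[...,2]<75)&(c[...,1]<90));v,u=np.nonzero(g)
print('sliver',u.min(),u.max(),v.min(),v.max())
for z in(.032,0):print(z,(rectxy(cast(s,np.c_[u,v],z))-f)@U.T)
print('cam',-np.array(s['R']).T@s['t'])
E
```

```text
handle [[-127.0068   -7.5645]
 [ -21.3801   -7.0139]
 [ -21.4572    7.7804]
 [-127.0839    7.2298]]
sliver 290 339 141 161
0.032 [[ -8.5989 -49.656 ]
 [ 12.3107 -49.6533]
 [ 12.2979  50.135 ]
 [ -8.6118  50.1323]]
0 [[ -2.3396 -53.0744]
 [ 19.2557 -53.0716]
 [ 19.2425  49.9891]
 [ -2.3528  49.9863]]
cam [ 0.495  -0.1115  1.0078]
```

```bash
python3 -c "
from bench import robot
print(robot.close_job())"
```

```text
the job is handed in; nothing more can be done
None
```

The low pan is under the riser and the gripper has let go: by the top camera its front wall is 2 to 9 mm out from the shelf edge (limit 15 mm), it is centred within about 1 mm, and it is straight within about 1°. The job was handed in at about 9 s, but no verdict came back.

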